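# Work the thick cell up out of its compartment and load it in the charger

## Robot

A 7-joint arm with a two-finger parallel gripper is mounted at the origin on a cart in front of the work surface, level with it; the furniture and walls round the work are solid. World frame = base frame: x ahead of the robot, y to its left, z up, the work surface at z = 0. Lengths are in m, angles in rad, forces in N, time in s.
With the tool pointing down it reaches from about 0.4 to 0.85 m from the base axis. Payload 6.9 kg.
Tool frame: the origin (TCP) lies where the fingers leave the gripper's body, on its centre line; the fingertips stand arm.nose_length ahead of it and the grasp point (between the pads) lies 54 mm ahead of it (arm.nose_length is the distance from the TCP to the fingertips, in m); z points along the fingers, y is the line along which they close (so a half turn about z gives the same grasp; the last joint's range is limited). The gripper opens to 85 mm and grips with 20 to 120 N. Pads are 22 mm wide; open, the fingers measure 114 mm over their backs; the gripper's body (76 mm by 85 mm) begins 54 mm behind the grasp point. The pads swing forward as they close: fully open they stand 13 mm farther back than shut.
Start: joints at [-1.242, 0.507, -0.238, 1.5, 0.126, 1.149, -0.155], TCP at [0.139, 0.609, 0.304] pointing down, gripper open.
Joint ranges: [-3.08, 3.08], [-0.24, 2.05], [-1.43, 1.35], [0, 2.5], [-1.52, 4.66], [0.17, 1.96], [-2.89, 2.89]. Speed limits (rad/s): [2.39, 2.39, 3.14, 3.14, 3.14, 3.14, 3.14].

## Interface

Orientations are given as a unit quaternion [x, y, z, w].
In Python, from rig import state, snapshot, arm, finder gives the robot as it stands.
- The arm moves only by the tool jog_arm, never from a script. Its argument "commands" is a list of rows, each an object of numbers: "hand": the closure, from 0 (fully open) to 1 (shut); "dx", "dy", "dz": the shift along the tool's x, y, z in units of 0.15 m (1.0 is 0.15 m); "ax", "ay", "az": the turn, a rotation vector about the tool's x, y, z in units of 30 degrees (1.0 is 30 degrees). In form: [{"hand": .., "dx": .., "dy": .., "dz": .., "ax": .., "ay": .., "az": ..}, ...]. A call has 1 to 5 rows; each row shifts and turns the commanded pose from where the row before left it, along the tool's axes as they then stand; what a row does not reach is not made up. A row lasts 1/8 s, in which the tool goes at most 62.5 mm and 10.7 degrees, less where a joint would pass 70% of its speed; a pose out of reach is approached as far as the arm can. A call with a number of a shift or a turn outside -1 to 1 is refused whole. A call with a gripper value outside its range is refused whole. The fingers move at their own pace and stop on an object; the grip force is fixed at half the most. Time passes only in rows, so rows that do not move let the fingers close. It gives the time, the measured TCP pose, the force, the opening and the grip force at its end, in the units of the state.
- state(): the state, without advancing time (a new reading comes with each control period).
- snapshot(name): name is "scene" or "side" or "wrist"; returns a dict with "img" (480x640x3 uint8, red, green, blue), "range_z" (480x640 float32, m along the optical axis (not along the pixel's ray), 0 where there is no reading), "fx", "fy", "cx", "cy" (pixels), "R" (3x3) and "t" (3): a world point X has camera coordinates R X + t. Camera axes: x right, y down, z forward; pixel columns grow to the right and rows downward; lengths in m; the calibration is good to about 2 mm. A picture is of the moment at which its call begins.
- arm.hand_in(): hands the job in; it is judged then, once.
Trained networks look in a picture, given as the dict that the camera call returned (one of the last four; its "shot" number tells which), for a name from the list of things; names that differ only in an ending like _2 or _b are one class to them, and where a whole thing is asked for, a point or a joint stands for the part that bears it (a point fixed in the world has none). Each returns a list of dicts, best first, with "confidence" (0 to 1); they miss things now and then, are a little off and sometimes report something else, mostly with a low value. They report only what shows in the picture. A call takes as long as a camera call.
- finder.search_frame(picture, name): "extent" ([left, top, width, height] in pixels, round what is visible of it).
The state is a dict: "t": time; "joint_positions": joint angles; "qd": joint speeds; "joint_torque": joint torques, N m; "tcp_pos": TCP position; "eef_rot": TCP orientation; "wrist_force": force on the tool from outside, world axes, zero at the start; "torque": the same for the moment, N m; "gripper_width": finger opening in m; "grip_force": force on a finger pad.
Only numpy, scipy, OpenCV 4.12 (cv2) and the standard library are available. Lean on these libraries where they do the work, as an engineer would, in place of code of your own. Each camera call takes 0.05 s, during which the arm holds its last target. There are 200 camera calls.

## Task

Open the cell case until its lid rests back on its stop and leave it open, then take out the one cell that is thicker than the other two; it lies too snug in its trough to be gripped by its sides, but it can be pushed up the sloped far end of the trough until that end stands proud. Load it in the charger, lying fully down in the bay with the button end against the fixed contact at the far end and the flat end pressing back the sprung slide. Leave the two thin cells in their troughs, and the solder spool and the wrench where they lie.

Things in the scene. Friction and masses are not known exactly. Their poses are not given: they have to be found in the camera images.
- case: Grey plastic case with black lid, fixed. Origin: centre of its underside; +x away from the robot to the hinge, +y left. Base 196 x 126 x 28 mm (44 with lid), floor at z 4. Three troughs run along x, centred at y -40, 0, +40, each 37 mm wide; dividers 3 mm thick, top z 27.5, x -57 to +51; bottom corners chamfered 10.5 mm. Cells lie along x, flat end at x -56, button to +x
- well (a point): Middle of the floor (z 4 mm) of the finger well at x -76 mm in the case: an open cross trough over the full width, x -95 to -57 mm, in front of the cells' flat ends
- crest (a point): Top of the ramp (middle trough): every trough floor rises from x +13, z 4 to this crest at x +49, z 24 mm, then a flat deck runs on at z 24 to x +95. Pushed about 50 mm along +x from the well, the thick cell rides up and rests tilted 18 to 28 degrees, its button end over the deck and its axis above the dividers
- lid (a joint): Hinge of the case's lid, rad: 0 closed, 1.92 fully open on its stop (leaning back past upright). Passing upright it falls open by itself; below, it falls shut. Lid 196 x 126 x 16 mm, 0.14 kg, with open underside
- lid_tab (a point): Grip point of the lid's pull tab, a flat tongue 26 mm wide (y) and 8 mm thick that sticks out 28 mm from the middle of the lid's front edge, in the plane of the lid; the point is the middle of its thickness, 18 mm out from the edge and 214 mm from the hinge axis. It turns with the lid
- lid_hinge (a point): Middle of the lid's hinge axis (along the case's y), at the far top edge of the base
- cell_thick: The cell to load: a plain white cylinder 26.5 mm in diameter, 65 mm long overall with steel ends, about 92 g. Origin: middle of its axis; x lies along the axis, +x to the button end (body ends at x +30, button 9.5 mm across ends at +32.5; flat end at -32.5)
- button_tip (a point): Centre of the thick cell's button, at its +x end
- cell_thin_a: A thinner cell of the same look and length, 18.5 mm in diameter; stays in the case. Origin and axes as for the thick cell
- cell_thin_b: The other thin cell, as cell_thin_a; stays in the case
- charger: Black single-bay charger, fixed, 150 x 60 x 29 mm. Origin: centre of its underside; +x away from the robot to its head. Bay floor at z 14 mm, on y = 0, chamfered sides to z 18 at y +-12, rails (top z 16.5) at y +-24 to 29. Head x 50 to 75, 60 mm wide, top z 29. Near end block x -75 to -59, top z 27. A loaded thick cell: axis along x at z 27.3 mm, centre at x +2.5 mm
- slide (a joint): Travel of the sprung slide (minus contact) towards the near end, m: 0 at rest, up to 0.042; the spring pushes it towards the fixed contact with about 2 N at rest and 4 N when a cell is loaded, where it reads about 0.027
- slide_face (a point): Middle of the slide's contact face, which looks to the charger's +x; the slide is 30 mm wide, 8 mm thick, z 15 to 32 mm. At rest the face stands at x -3 mm, so the gap to the fixed contact is 38 mm
- plus_contact (a point): Middle of the face of the charger's fixed plus contact, at the height of a loaded thick cell's button: x +35, z 27.3 mm in the charger. It is the front of a post 24 mm wide, 15 mm long, top z 29
- solder_spool: Spool of solder, 53 mm across, 32 mm high; a bystander. Origin: centre of its underside
- sma_wrench: Blue-handled wrench, 154 mm, lying right of the work; a bystander. Origin: centre of its underside

How it is judged:
On the way:
1. the lid rests open on its stop (value of joint lid above 1.8 rad), for 0.2 s.
At the end, for the whole second after the job is handed in: The lid rests open (over 1.8 rad); the thick cell lies at rest in the charger's bay, its button within 6 mm of the fixed contact, parallel to the bay within 0.1 rad, its axis 23 to 31.5 mm above the desk, the sprung slide pressed back more than 22 mm; the thin cells lie in their troughs (value of joint lid above 1.8 rad and distance between button_tip and plus_contact below 0.006 m and angle between the x axis of cell_thick and the x axis of charger, either way round below 0.1 rad and z of cell_thick in the frame of charger between 0.023 and 0.0315 m and value of joint slide above 0.022 m and linear speed of cell_thick below 0.01 m/s and x of cell_thin_a in the frame of case between -0.06 and 0.02 m and z of cell_thin_a in the frame of case between 0.004 and 0.024 m and x of cell_thin_b in the frame of case between -0.06 and 0.02 m and z of cell_thin_b in the frame of case between 0.004 and 0.024 m); the robot touches nothing.
It fails at once if a bystander (spool, wrench) is moved more than 30 mm (distance of any of solder_spool, sma_wrench from where it was at the start of the episode above 0.03 m).
It fails at once if a thin cell is moved more than 30 mm (distance of any of cell_thin_a, cell_thin_b from where it was at the start of the episode above 0.03 m).
It also fails if it takes over 62 s, if anything falls off the work surface, if the arm or the gripper's body presses on something with over 40 N, if the wrist force passes 120 N, or if a joint passes its speed limit or range.

## Working session

There is one attempt and no reset: what is moved stays moved. The work goes in short steps, Python scripts to look and compute and a tool call to move; the robot and the scene stay as the last step left them, time stands still between calls to the robot, and variables do not carry over. Pictures are saved under pics/ and viewed, at most 10 in all, crops included, and the job is handed in when it is done.

Besides the shell and the picture viewer there is one more tool, called after ">>>" as name(argument=value, ...), one argument or row to a line, values as JSON. jog_arm: Moves the arm, as the interface text tells. Shifts and turns lie within -1 to 1; 1 stands for 0.15 m of shift or 30 degrees of turn. Its arguments: {"type":"object","properties":{"commands":{"type":"array","items":{"type":"object","properties":{"hand":{"type":"number"},"dx":{"type":"number"},"dy":{"type":"number"},"dz":{"type":"number"},"ax":{"type":"number"},"ay":{"type":"number"},"az":{"type":"number"}}}}},"required":["commands"]}

```bash
ls; mkdir -p pics; cat > h.py <<'E'
import numpy as np, cv2
from rig import state, snapshot, arm, finder
from scipy.spatial.transform import Rotation as Ro
def save(p,n): cv2.imwrite('pics/'+n,p['img'][:,:,::-1])
def pt(p,u,v,z=None):
    """world point from pixel with range (z given: intersect plane z)"""
    R=np.array(p['R']);t=np.array(p['t']);r=np.array([(u-p['cx'])/p['fx'],(v-p['cy'])/p['fy'],1.])
    o=-R.T@t;d=R.T@r
    if z is None: s=p['range_z'][int(round(v)),int(round(u))]
    else: s=(z-o[2])/d[2]
    return o+s*d
def cloud(p):
    v,u=np.mgrid[:480,:640];Z=p['range_z'];R=np.array(p['R']);t=np.array(p['t'])
    C=np.stack([(u-p['cx'])/p['fx']*Z,(v-p['cy'])/p['fy']*Z,Z],-1)
    return (C-t)@R
def px(p,X):
    c=np.array(p['R'])@np.array(X)+np.array(p['t']);return c[0]/c[2]*p['fx']+p['cx'],c[1]/c[2]*p['fy']+p['cy']
E
python3 - <<'E'
from h import *
s=state();print(s['t'],s['tcp_pos'],s['eef_rot'],s['gripper_width'],arm.nose_length)
for n in['scene','side','wrist']:
    p=snapshot(n);save(p,n+'0.png');print(n,-np.array(p['R']).T@p['t'])
    for k in['case','lid_tab','charger','slide','plus_contact','solder_spool','sma_wrench','cell_thick']:
        print(k,[(np.round(d['extent']).tolist(),round(d['confidence'],2),np.round(pt(p,d['extent'][0]+d['extent'][2]/2,d['extent'][1]+d['extent'][3]/2),3).tolist()) for d in finder.search_frame(p,k)[:2]])
print(state()['t'])
a=[cv2.imread(f'pics/{n}0.png') for n in['scene','side','wrist']]
E
```

```text
pics
0.0 [0.13871782 0.60902485 0.30300686] [ 1.11665578e-01  9.93745431e-01 -8.98784940e-04 -9.11992454e-05] 0.08506089237947671 0.0726
scene [ 0.18938528 -0.51917312  0.69241644]
case [([282.0, 227.0, 140.0, 116.0], 0.8, [0.527, -0.161, 0.044]), ([223.0, 239.0, 31.0, 38.0], 0.42, [0.409, 0.011, 0.033])]
lid_tab [([284.0, 232.0, 138.0, 103.0], 0.62, [0.529, -0.161, 0.046]), ([203.0, 162.0, 82.0, 56.0], 0.37, [0.514, 0.169, 0.025])]
charger [([201.0, 163.0, 83.0, 52.0], 0.61, [0.511, 0.169, 0.029])]
slide [([285.0, 231.0, 137.0, 114.0], 0.2, [0.525, -0.168, 0.047])]
plus_contact [([203.0, 162.0, 77.0, 51.0], 0.69, [0.51, 0.168, 0.034]), ([283.0, 229.0, 139.0, 106.0], 0.18, [0.532, -0.157, 0.044])]
solder_spool [([222.0, 243.0, 32.0, 33.0], 0.73, [0.406, 0.009, 0.033])]
sma_wrench [([339.0, 359.0, 82.0, 56.0], 0.93, [0.459, -0.314, 0.01]), ([200.0, 165.0, 82.0, 49.0], 0.23, [0.509, 0.173, 0.027])]
cell_thick []
side [ 0.19473851 -0.68879715  0.70126337]
case [([218.0, 182.0, 73.0, 38.0], 0.64, [0.515, 0.168, 0.025]), ([275.0, 245.0, 135.0, 98.0], 0.63, [0.521, -0.176, 0.043])]
lid_tab [([275.0, 241.0, 138.0, 92.0], 0.58, [0.531, -0.164, 0.043])]
charger [([220.0, 182.0, 73.0, 40.0], 0.64, [0.522, 0.178, 0.012])]
slide [([244.0, 193.0, 13.0, 15.0], 0.65, [0.509, 0.178, 0.022])]
plus_contact [([218.0, 181.0, 75.0, 40.0], 0.65, [0.521, 0.181, 0.013])]
solder_spool [([224.0, 248.0, 33.0, 29.0], 0.97, [0.408, 0.001, 0.03])]
sma_wrench [([311.0, 363.0, 95.0, 43.0], 0.7, [0.461, -0.318, 0.006])]
cell_thick []
wrist [0.05666088 0.62808854 0.3738714 ]
case []
lid_tab []
charger []
slide []
plus_contact []
solder_spool []
sma_wrench []
cell_thick []
1.35
```

```bash
python3 - <<'E'
import cv2,numpy as np
a=cv2.imread('pics/scene0.png')[140:440,180:440]
b=cv2.imread('pics/side0.png')[150:450,180:440]
cv2.imwrite('pics/v1.png',cv2.resize(np.hstack([a,b]),(800,462),interpolation=cv2.INTER_CUBIC))
E
python3 - <<'E'
from h import *
p=snapshot('scene');P=cloud(p);np.save('P0.npy',P)
def rect(m,name):
    q=P[m][:,:2].astype(np.float32);r=cv2.minAreaRect(q*1000);print(name,len(q),r,P[m][:,2].mean())
X,Y,Z=P[...,0],P[...,1],P[...,2]
v=p['range_z']>0
rect(v&(Z>.036)&(Z<.055)&(X>.35)&(X<.7)&(Y<-.05)&(Y>-.3),'lid')
m=v&(Z>.008)&(Z<.06)&(X>.4)&(X<.62)&(Y>.1)&(Y<.25);rect(m,'charger')
rect(v&(Z>.008)&(Z<.06)&(X>.36)&(X<.45)&(Y>-.04)&(Y<.06),'spool')
E
```

```text
lid 7488 ((537.8509521484375, -184.42062377929688), (207.4668426513672, 255.95654296875), 87.50829315185547) 0.04559258674866153
charger 1836 ((531.822021484375, 202.41180419921875), (101.39042663574219, 173.83279418945312), 87.88661193847656) 0.02151253572906496
spool 830 ((389.2796630859375, 12.014015197753906), (100.9257583618164, 58.24539566040039), 31.9951114654541) 0.027742451813919006
```

View pics/v1.png

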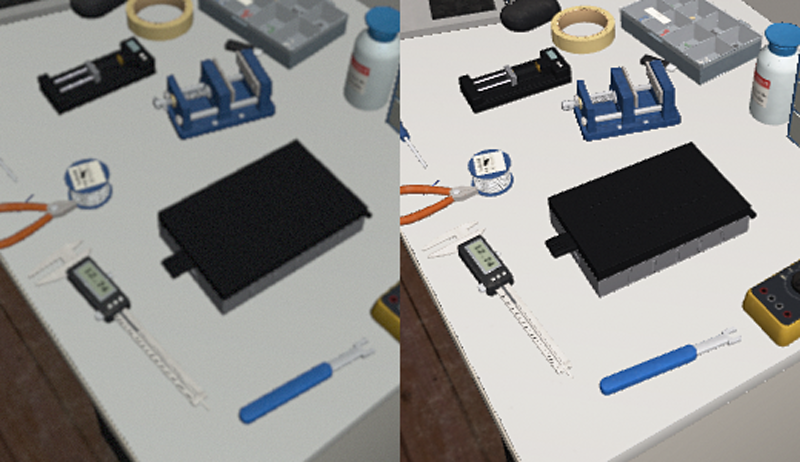

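```bash
cat >> h.py <<'E'
def comps(P,lo,hi,box,minn=60,ok=None):
    """connected components of points with lo<z<hi in box (x0,x1,y0,y1): rect centre, sizes, angle (mm, deg)"""
    X,Y,Z=P[...,0],P[...,1],P[...,2]
    m=((Z>lo)&(Z<hi)&(X>box[0])&(X<box[1])&(Y>box[2])&(Y<box[3])).astype(np.uint8)
    n,l=cv2.connectedComponents(m)
    for i in range(1,n):
        k=l==i
        if k.sum()<minn: continue
        r=cv2.minAreaRect((P[k][:,:2]*1000).astype(np.float32))
        print(k.sum(),np.round(r[0],1),np.round(r[1],1),round(r[2],1),'z',np.round(np.percentile(P[k][:,2],[5,50,95])*1000,1))
E
python3 - <<'E'
from h import *
P=np.load('P0.npy')
print('case');comps(P,.041,.05,(.38,.7,-.3,-.03))
print('tab');comps(P,.025,.041,(.36,.5,-.3,-.03),15)
print('ch');comps(P,.008,.04,(.4,.63,.1,.26))
E
```

```text
case
7057 [ 537.3 -145.2] [129.1 198.2] 87.6 z [44.  46.1 48. ]
tab
622 [ 444.6 -153.9] [ 58.3 140.9] 24.0 z [26.5 36.5 40.1]
ch
170 [622.  235.2] [14.5 50.9] 6.9 z [10.  22.  28.1]
1783 [519.2 183.8] [ 62.6 149.9] 87.6 z [10.8 19.2 32.7]
```

>>> jog_arm(
  commands=[
    {"dx": -0.05, "dy": -0.4},
    {"dx": -0.05, "dy": -0.4},
    {"dx": -0.05, "dy": -0.4},
    {"dx": -0.2, "dy": -0.4},
    {"dx": -0.2, "dy": -0.4},
  ],
)

```text
invalid input at $.commands[0]: expected keys hand, dx, dy, dz, ax, ay, az
```

>>> jog_arm(
  commands=[
    {"hand": 0, "dx": 0, "dy": 0, "dz": -0.3, "ax": 0, "ay": 0, "az": -0.347},
    {"hand": 0, "dx": -0.185, "dy": -0.367, "dz": 0, "ax": 0, "ay": 0, "az": 0},
    {"hand": 0, "dx": -0.185, "dy": -0.367, "dz": 0, "ax": 0, "ay": 0, "az": 0},
    {"hand": 0, "dx": -0.185, "dy": -0.367, "dz": 0, "ax": 0, "ay": 0, "az": 0},
    {"hand": 0, "dx": -0.185, "dy": -0.367, "dz": 0, "ax": 0, "ay": 0, "az": 0},
  ],
)

```text
t: 2.02
tcp_pos: [0.2411, 0.3828, 0.349]
eef_rot: [0.021, 1.0, 0.0, 0.0]
wrist_force: [2.0, 0.4, 0.1]
gripper_width: 0.0852
grip_force: 0.0
```

>>> jog_arm(
  commands=[
    {"hand": 0, "dx": -0.185, "dy": -0.367, "dz": 0, "ax": 0, "ay": 0, "az": 0},
    {"hand": 0, "dx": -0.185, "dy": -0.367, "dz": 0, "ax": 0, "ay": 0, "az": 0},
    {"hand": 0, "dx": -0.185, "dy": -0.367, "dz": 0, "ax": 0, "ay": 0, "az": 0},
    {"hand": 0, "dx": -0.185, "dy": -0.367, "dz": 0, "ax": 0, "ay": 0, "az": 0},
    {"hand": 0, "dx": -0.185, "dy": -0.367, "dz": 0, "ax": 0, "ay": 0, "az": 0},
  ],
)

```text
t: 2.65
tcp_pos: [0.3679, 0.102, 0.3494]
eef_rot: [0.021, 1.0, 0.0, 0.001]
wrist_force: [2.0, 0.0, -0.5]
gripper_width: 0.0854
grip_force: 0.0
```

```bash
python3 - <<'E'
from h import *
s=state();print(s['t'],s['tcp_pos'],s['eef_rot'])
p=snapshot('wrist');save(p,'w1.png');P=cloud(p);print(p['fx'],-p['R'].T@p['t'],P[::60,::80].round(2)[[0,3,-1]][:,[0,4,-1]].tolist())
print('case');comps(P,.040,.05,(.3,.75,-.3,.3))
print('low');comps(P,.01,.05,(.3,.75,-.3,.3))
E
```

```text
2.65 [0.36791306 0.10200383 0.34935475] [2.09261382e-02 9.99780729e-01 2.98260540e-04 7.08970869e-04]
347.809910847769 [0.28370892 0.10555933 0.41923376] [[[-0.09, -0.78, -0.75], [-0.02, 0.14, -0.65], [-0.02, 0.83, -0.75]], [[0.33, -0.27, 0.0], [0.35, 0.11, 0.0], [0.36, 0.4, -0.0]], [[0.94, -0.69, -0.24], [0.72, 0.1, -0.0], [0.36, 0.17, 0.35]]]
case
10170 [ 524. -148.] [128.  172.9] 88.1 z [42.2 43.5 44.8]
126 [538.   56.8] [29.5 20.2] 43.2 z [40.2 42.  48.1]
446 [571.9  55.2] [65.5 30.8] 76.4 z [40.6 47.1 49.9]
336 [600.7  46.4] [69.2 15.3] 74.3 z [40.3 44.3 49.4]
277 [655.   31.1] [69.6  4.3] 73.8 z [40.8 45.3 49.4]
low
1489 [309. 195.] [ 15.6 134.8] 2.2 z [10.9 14.2 16.2]
165 [324.5  50.1] [ 8.8 53.5] 60.3 z [10.1 10.6 11.8]
147 [322.1   8.7] [43.6  8.4] 3.4 z [10.1 10.7 11.7]
2241 [ 337.4 -100.9] [66.6 86.4] 5.0 z [10.5 14.5 16.2]
922 [340.8 187.8] [16.4 86.5] 3.2 z [10.7 14.6 16.8]
1558 [410.4  19.6] [52.3 51.4] 41.0 z [29.8 31.9 33.2]
12165 [ 510.  -147.2] [128.7 200.2] 88.4 z [23.2 43.3 44.7]
4905 [517.8 180.7] [ 60.  148.8] 87.2 z [12.5 16.6 29.2]
2620 [587.7  50.1] [ 73.8 111.7] 74.3 z [10.7 34.7 49.4]
938 [ 601.9 -295.2] [85.4  9.5] 0.6 z [11.1 22.2 30.6]
1430 [675.2 225.4] [ 65.8 126.3] 78.3 z [11.4 22.8 31.8]
626 [660.   28.5] [71.9 32.2] 74.4 z [24.2 34.4 48.8]
```

View pics/w1.png

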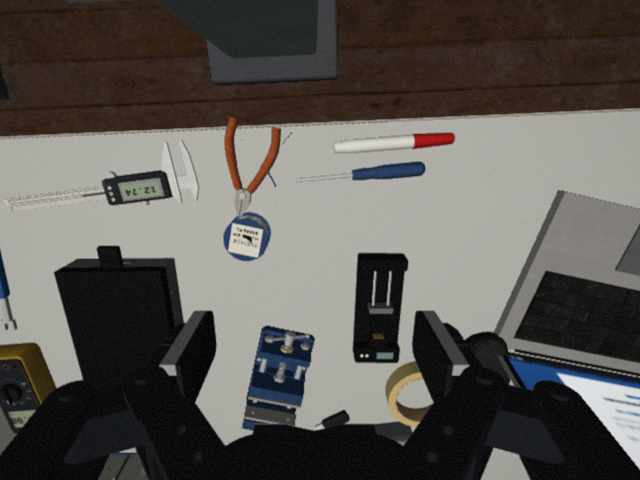

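```bash
python3 - <<'E'
from h import *
p=snapshot('wrist');P=cloud(p)
print('tab');comps(P,.030,.0405,(.38,.45,-.2,-.1),20)
m=(P[...,2]>.041)&(P[...,2]<.047)&(P[...,0]>.4)&(P[...,1]<-.06)
Q=P[m]
for s,nm in ((Q[:,1]>-.2,'all'),):
  pass
# left edge y per x
for x in np.arange(.45,.66,.03):
    k=abs(Q[:,0]-x)<.004
    if k.sum(): print(round(x,3),k.sum(),Q[k][:,1].min().round(4),Q[k][:,1].max().round(4))
for y in np.arange(-.2,-.09,.02):
    k=abs(Q[:,1]-y)<.004
    if k.sum(): print('y',round(y,3),Q[k][:,0].min().round(4),Q[k][:,0].max().round(4))
T=P[(P[...,0]>.405)&(P[...,0]<.43)&(P[...,2]>.02)&(P[...,1]<-.1)&(P[...,1]>-.2)]
print(len(T),T.min(0),T.max(0),np.median(T,0))
print(px(p,(.42,-.15,.04)))
E
```

```text
tab
775 [ 424.6 -149.7] [99.7 29. ] 88.3 z [31.3 35.3 38.8]
0.45 653 -0.2084 -0.0819
0.48 621 -0.2098 -0.0827
0.51 578 -0.2109 -0.0843
0.54 408 -0.2114 -0.1058
0.57 308 -0.2124 -0.1306
0.6 136 -0.3241 -0.1721
0.63 2 -0.3249 -0.3243
y -0.2 0.4361 0.7738
y -0.18 0.4365 0.7741
y -0.16 0.4378 0.5866
y -0.14 0.4381 0.5772
y -0.12 0.4386 0.5561
y -0.1 0.4397 0.5332
386 [ 0.40994663 -0.15650821  0.02840061] [ 0.42994667 -0.13034517  0.03822225] [ 0.41946189 -0.14207318  0.03530079]
(np.float64(107.54741796400887), np.float64(253.95172886773722))
```

>>> jog_arm(
  commands=[
    {"hand": 0.2, "dx": -0.0836, "dy": -0.323, "dz": 0.199, "ax": 0, "ay": 0, "az": 0},
    {"hand": 0.2, "dx": -0.0836, "dy": -0.323, "dz": 0.199, "ax": 0, "ay": 0, "az": 0},
    {"hand": 0.2, "dx": -0.0836, "dy": -0.323, "dz": 0.199, "ax": 0, "ay": 0, "az": 0},
    {"hand": 0.2, "dx": -0.0836, "dy": -0.323, "dz": 0.199, "ax": 0, "ay": 0, "az": 0},
    {"hand": 0.2, "dx": -0.0836, "dy": -0.323, "dz": 0.199, "ax": 0, "ay": 0, "az": 0},
  ],
)

```text
t: 3.38
tcp_pos: [0.4205, -0.142, 0.1989]
eef_rot: [0.021, 1.0, -0.0, 0.001]
wrist_force: [0.6, 0.8, 1.2]
gripper_width: 0.0682
grip_force: 0.0
```

>>> jog_arm(
  commands=[
    {"hand": 0.2, "dx": 0, "dy": 0, "dz": 0.35, "ax": 0, "ay": 0, "az": 0},
    {"hand": 0.2, "dx": 0, "dy": 0, "dz": 0.35, "ax": 0, "ay": 0, "az": 0},
    {"hand": 1, "dx": 0, "dy": 0, "dz": 0, "ax": 0, "ay": 0, "az": 0},
    {"hand": 1, "dx": 0, "dy": 0, "dz": 0, "ax": 0, "ay": 0, "az": 0},
    {"hand": 1, "dx": 0, "dy": 0, "dz": 0, "ax": 0, "ay": 0, "az": 0},
  ],
)

```text
t: 4.0
tcp_pos: [0.4202, -0.1435, 0.097]
eef_rot: [0.022, 1.0, -0.002, 0.002]
wrist_force: [-3.9, -11.2, -0.5]
gripper_width: 0.024
grip_force: 58.9
```

>>> jog_arm(
  commands=[
    {"hand": 1, "dx": -0.028, "dy": 0, "dz": -0.235, "ax": 0, "ay": 0, "az": 0},
    {"hand": 1, "dx": -0.066, "dy": 0, "dz": -0.227, "ax": 0, "ay": 0, "az": 0},
    {"hand": 1, "dx": -0.103, "dy": 0, "dz": -0.213, "ax": 0, "ay": 0, "az": 0},
    {"hand": 1, "dx": -0.136, "dy": 0, "dz": -0.193, "ax": 0, "ay": 0, "az": 0},
    {"hand": 1, "dx": -0.166, "dy": 0, "dz": -0.168, "ax": 0, "ay": 0, "az": 0},
  ],
)

```text
t: 4.62
tcp_pos: [0.4963, -0.1463, 0.2547]
eef_rot: [0.022, 1.0, -0.002, 0.004]
wrist_force: [11.5, -10.1, -17.6]
gripper_width: 0.0241
grip_force: 59.7
```

>>> jog_arm(
  commands=[
    {"hand": 1, "dx": -0.192, "dy": 0, "dz": -0.138, "ax": 0, "ay": 0, "az": 0},
    {"hand": 1, "dx": -0.212, "dy": 0, "dz": -0.104, "ax": 0, "ay": 0, "az": 0},
    {"hand": 1, "dx": -0.226, "dy": 0, "dz": -0.068, "ax": 0, "ay": 0, "az": 0},
    {"hand": 1, "dx": -0.234, "dy": 0, "dz": -0.03, "ax": 0, "ay": 0, "az": 0},
    {"hand": 1, "dx": -0.236, "dy": 0, "dz": 0.009, "ax": 0, "ay": 0, "az": 0},
  ],
)

```text
t: 5.25
tcp_pos: [0.66, -0.1525, 0.3055]
eef_rot: [0.021, 1.0, -0.002, 0.003]
wrist_force: [-1.6, -4.9, 4.3]
gripper_width: 0.0219
grip_force: 58.5
```

>>> jog_arm(
  commands=[
    {"hand": 1, "dx": -0.219, "dy": 0, "dz": 0.045, "ax": 0, "ay": 0, "az": 0},
    {"hand": 0, "dx": 0, "dy": 0, "dz": 0, "ax": 0, "ay": 0, "az": 0},
    {"hand": 0, "dx": 0, "dy": 0, "dz": 0, "ax": 0, "ay": 0, "az": 0},
    {"hand": 0, "dx": 0, "dy": 0, "dz": -0.35, "ax": 0, "ay": 0, "az": 0},
    {"hand": 0, "dx": 0.2, "dy": 0, "dz": -0.2, "ax": 0, "ay": 0, "az": 0},
  ],
)

```text
t: 5.88
tcp_pos: [0.6621, -0.1505, 0.3787]
eef_rot: [0.021, 1.0, -0.0, 0.002]
wrist_force: [0.0, 0.2, 1.3]
gripper_width: 0.0839
grip_force: 0.0
```

>>> jog_arm(
  commands=[
    {"hand": 0, "dx": 0.4, "dy": 0, "dz": 0, "ax": 0, "ay": 0, "az": 0},
    {"hand": 0, "dx": 0.4, "dy": 0, "dz": 0, "ax": 0, "ay": 0, "az": 0},
    {"hand": 0, "dx": 0.4, "dy": 0, "dz": 0, "ax": 0, "ay": 0, "az": 0},
    {"hand": 0, "dx": 0.35, "dy": 0, "dz": 0, "ax": 0, "ay": 0, "az": 0},
    {"hand": 0, "dx": 0, "dy": 0.05, "dz": 0.1, "ax": 0, "ay": 0, "az": 0},
  ],
)

```text
t: 6.5
tcp_pos: [0.4257, -0.1344, 0.3631]
eef_rot: [0.023, 1.0, -0.0, 0.002]
wrist_force: [1.2, 0.1, 0.7]
gripper_width: 0.0855
grip_force: 0.0
```

```bash
python3 - <<'E'
from h import *
p=snapshot('wrist');save(p,'w2.png');q=snapshot('scene');save(q,'s2.png')
np.savez('P2.npz',w=cloud(p),s=cloud(q))
for pic in(p,q):
  for k in('cell_thick','cell_thin_a'):
    for d in finder.search_frame(pic,k)[:3]:
        e=d['extent'];print(k,np.round(e),round(d['confidence'],2),pt(pic,e[0]+e[2]/2,e[1]+e[3]/2).round(3))
a=p['img'];b=q['img']
cv2.imwrite('pics/v3.png',np.hstack([cv2.resize(a,(400,300)),cv2.resize(b[120:420,200:500],(300,300))])[:,:,::-1])
E
```

```text
cell_thick [266. 236.  21.  51.] 0.62 [ 0.505 -0.185  0.03 ]
cell_thin_a [302. 236.  11.  49.] 0.84 [ 0.509 -0.147  0.021]
cell_thin_a [329. 236.  16.  44.] 0.61 [ 0.507 -0.108  0.022]
cell_thick [332. 291.  39.  31.] 0.58 [ 0.507 -0.188  0.031]
cell_thick [368. 142. 104. 142.] 0.56 [ 0.681 -0.151  0.116]
cell_thick [283. 146. 192. 198.] 0.33 [ 0.635 -0.111  0.027]
cell_thin_a [321. 278.  33.  28.] 0.93 [ 0.51  -0.146  0.022]
cell_thin_a [307. 266.  32.  25.] 0.73 [ 0.507 -0.107  0.022]
cell_thin_a [370. 144. 105. 136.] 0.57 [ 0.682 -0.155  0.119]
```

View pics/v3.png

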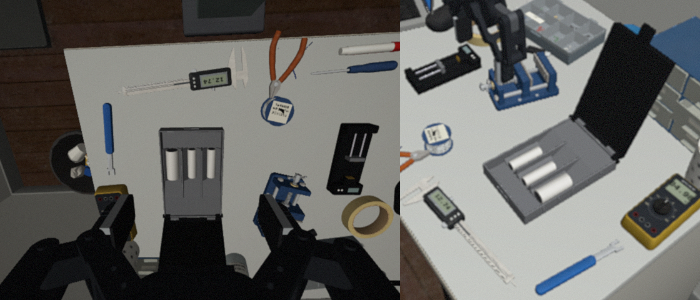

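```bash
python3 - <<'E'
from h import *
d=np.load('P2.npz')
for n in'ws':
    P=d[n];print(n)
    print('rim');comps(P,.0235,.0295,(.42,.66,-.24,-.06),200)
    X,Y,Z=P[...,0],P[...,1],P[...,2]
    # cell ridge points
    for nm,y0,zl in(('thick',-.187,.0275),('mid',-.147,.0195),('left',-.107,.0195)):
        m=(abs(Y-y0+ (X-.5)*.0367)<.014)&(Z>zl)&(Z<.034)&(X>.46)&(X<.55)
        if nm!='thick': m&=Z<.0245
        q=P[m];print(nm,len(q),np.percentile(q[:,0],[1,99]).round(4),np.polyfit(q[:,0]-.5,q[:,1],1).round(4),np.percentile(q[:,2],[50,95]).round(4))
    m=(X>.62)&(X<.76)&(Y>-.2)&(Y<-.1)&(Z>.06)&(Z<.24)
    q=P[m];
    if len(q)>50: f=np.polyfit(q[:,2],q[:,0],1);print('lid',np.degrees(np.arctan(f[0])),len(q))
E
```

```text
w
rim
3704 [ 543.9 -148.7] [131.  212.4] 87.8 z [23.6 26.4 28.8]
684 [ 510.3 -187.2] [23.1 62.6] 87.5 z [24.2 27.6 29.3]
thick 448 [0.4795 0.5404] [-0.0342 -0.1868] [0.0288 0.0302]
mid 357 [0.4813 0.542 ] [-0.0351 -0.147 ] [0.0209 0.0222]
left 374 [0.482  0.5436] [-0.0325 -0.1072] [0.0208 0.0224]
lid 20.165658820887014 3747
s
rim
2322 [ 538.3 -144.9] [129.3 200.6] 87.2 z [24.  26.2 29. ]
thick 360 [0.4801 0.5423] [-0.0315 -0.1848] [0.0303 0.0329]
mid 230 [0.4821 0.5433] [-0.0303 -0.1449] [0.0223 0.0241]
left 219 [0.4827 0.5448] [-0.0273 -0.1052] [0.0224 0.0243]
lid 17.87648387384331 4821
```

>>> jog_arm(
  commands=[
    {"hand": 1, "dx": -0.125, "dy": -0.168, "dz": 0.35, "ax": 0, "ay": 0, "az": -0.02},
    {"hand": 1, "dx": -0.125, "dy": -0.168, "dz": 0.35, "ax": 0, "ay": 0, "az": 0},
    {"hand": 1, "dx": 0, "dy": 0, "dz": 0.35, "ax": 0, "ay": 0, "az": 0},
    {"hand": 1, "dx": 0, "dy": 0, "dz": 0.35, "ax": 0, "ay": 0, "az": 0},
    {"hand": 1, "dx": 0, "dy": 0, "dz": 0, "ax": 0, "ay": 0, "az": 0},
  ],
)

```text
t: 7.42
tcp_pos: [0.4645, -0.1851, 0.1476]
eef_rot: [0.016, 1.0, 0.001, -0.004]
wrist_force: [0.1, 0.4, 0.6]
gripper_width: 0.0002
grip_force: 0.0
```

>>> jog_arm(
  commands=[
    {"hand": 1, "dx": 0.02, "dy": -0.006, "dz": 0.1, "ax": 0, "ay": 0, "az": 0},
    {"hand": 1, "dx": 0, "dy": 0, "dz": 0.17, "ax": 0, "ay": 0, "az": 0},
    {"hand": 1, "dx": 0, "dy": 0, "dz": 0.15, "ax": 0, "ay": 0, "az": 0},
    {"hand": 1, "dx": 0, "dy": 0, "dz": 0, "ax": 0, "ay": 0, "az": 0},
  ],
)

```text
t: 7.92
tcp_pos: [0.4637, -0.1866, 0.0884]
eef_rot: [0.016, 1.0, -0.0, 0.0]
wrist_force: [0.2, -1.0, 0.1]
gripper_width: 0.0002
grip_force: 0.0
```

>>> jog_arm(
  commands=[
    {"hand": 1, "dx": -0.03, "dy": 0, "dz": 0.027, "ax": 0, "ay": 0, "az": 0},
    {"hand": 1, "dx": -0.04, "dy": 0, "dz": 0, "ax": 0, "ay": 0, "az": 0},
    {"hand": 1, "dx": -0.04, "dy": 0, "dz": 0, "ax": 0, "ay": 0, "az": 0},
    {"hand": 1, "dx": -0.04, "dy": 0, "dz": 0, "ax": 0, "ay": 0, "az": 0},
    {"hand": 1, "dx": -0.04, "dy": 0, "dz": 0, "ax": 0, "ay": 0, "az": 0},
  ],
)

```text
t: 8.55
tcp_pos: [0.4917, -0.1872, 0.0835]
eef_rot: [0.016, 1.0, 0.0, -0.0]
wrist_force: [-1.8, 0.1, 0.2]
gripper_width: -0.0001
grip_force: 0.8
```

>>> jog_arm(
  commands=[
    {"hand": 1, "dx": -0.04, "dy": 0, "dz": 0, "ax": 0, "ay": 0, "az": 0},
    {"hand": 1, "dx": -0.04, "dy": 0, "dz": 0, "ax": 0, "ay": 0, "az": 0},
    {"hand": 1, "dx": -0.04, "dy": 0, "dz": 0, "ax": 0, "ay": 0, "az": 0},
    {"hand": 1, "dx": -0.04, "dy": 0, "dz": 0, "ax": 0, "ay": 0, "az": 0},
  ],
)

```text
t: 9.05
tcp_pos: [0.5159, -0.188, 0.0834]
eef_rot: [0.016, 1.0, -0.0, 0.0]
wrist_force: [-0.3, 0.4, 0.3]
gripper_width: 0.0001
grip_force: 0.3
```

```bash
cat > cell.py <<'E'
from h import *
q=snapshot('side');s=snapshot('scene')
for p in(q,s):
    P=cloud(p);X,Y,Z=P[...,0],P[...,1],P[...,2]
    I=p['img'].astype(int);m=(I.min(-1)>150)&(X>.46)&(X<.63)&(abs(Y+.188+.034*(X-.5))<.018)&(Z>.008)&(Z<.075)
    Q=P[m];print(len(Q),np.percentile(Q,[1,99],axis=0).round(4).tolist())
    for x in np.arange(.5,.6,.01):
        k=abs(Q[:,0]-x)<.004
        if k.sum()>5: print(round(x,3),k.sum(),np.percentile(Q[k][:,2],95).round(4),Q[k][:,1].mean().round(4))
save(s,'s4.png');save(q,'q4.png')
cv2.imwrite('pics/v4.png',cv2.resize(np.hstack([s['img'][180:400,270:490],q['img'][180:400,250:470]]),(800,400))[:,:,::-1])
E
python3 cell.py
```

```text
364 [[0.4838, -0.2037, 0.0084], [0.5902, -0.1701, 0.0494]]
0.5 8 0.0108 -0.172
0.51 8 0.0442 -0.1886
0.53 18 0.0253 -0.1978
0.54 18 0.0246 -0.199
0.55 15 0.0273 -0.1995
0.56 44 0.0427 -0.1907
0.57 70 0.0464 -0.193
0.58 70 0.0494 -0.1934
0.59 10 0.0428 -0.1951
205 [[0.5414, -0.1985, 0.0244], [0.5997, -0.1799, 0.0542]]
0.55 6 0.0378 -0.1866
0.57 58 0.0492 -0.1926
0.58 70 0.053 -0.1913
0.59 11 0.0476 -0.1939
```

View pics/v4.png

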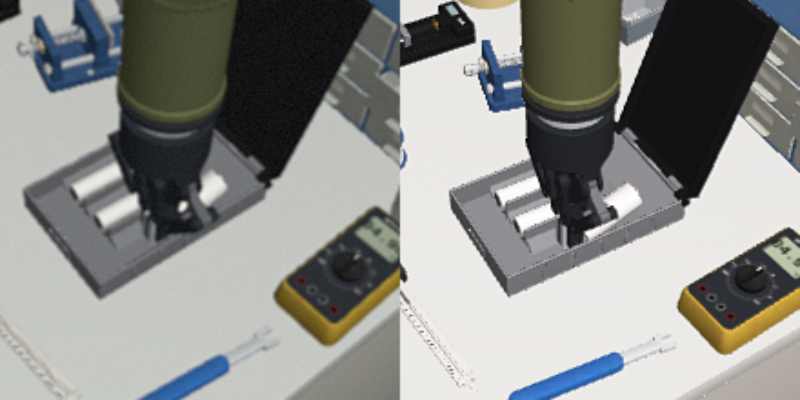

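>>> jog_arm(
  commands=[
    {"hand": 1, "dx": -0.018, "dy": 0, "dz": 0, "ax": 0, "ay": 0, "az": 0},
    {"hand": 1, "dx": 0, "dy": 0, "dz": 0, "ax": 0, "ay": 0, "az": 0},
    {"hand": 1, "dx": 0.1, "dy": 0, "dz": 0, "ax": 0, "ay": 0, "az": 0},
    {"hand": 1, "dx": 0, "dy": 0, "dz": -0.4, "ax": 0, "ay": 0, "az": 0},
    {"hand": 0.4, "dx": 0.2, "dy": 0, "dz": -0.35, "ax": 0, "ay": 0, "az": 0},
  ],
)

```text
t: 9.78
tcp_pos: [0.4744, -0.1866, 0.1973]
eef_rot: [0.015, 1.0, -0.0, 0.001]
wrist_force: [0.1, -0.3, 1.3]
gripper_width: 0.017
grip_force: 0.0
```

>>> jog_arm(
  commands=[
    {"hand": 0.4, "dx": 0.2, "dy": 0, "dz": -0.35, "ax": 0, "ay": 0, "az": 0},
    {"hand": 0.4, "dx": 0.1, "dy": 0, "dz": 0, "ax": 0, "ay": 0, "az": 0},
    {"hand": 0.4, "dx": 0, "dy": 0, "dz": 0, "ax": 0, "ay": 0, "az": 0},
  ],
)

```text
t: 10.15
tcp_pos: [0.4273, -0.1851, 0.2486]
eef_rot: [0.016, 1.0, 0.0, 0.0]
wrist_force: [-0.3, -0.1, 0.0]
gripper_width: 0.0511
grip_force: 0.0
```

```bash
cat > cell.py <<'E'
from h import *
st=state();print(st['t'],st['tcp_pos'].round(4) if hasattr(st['tcp_pos'],'round') else st['tcp_pos'],st['eef_rot'],st['gripper_width'])
for n in('wrist','side','scene'):
    p=snapshot(n);save(p,n+'5.png')
    P=cloud(p);X,Y,Z=P[...,0],P[...,1],P[...,2]
    I=p['img'].astype(int);m=(I.min(-1)>140)&(X>.50)&(X<.62)&(abs(Y+.188+.034*(X-.5))<.016)&(Z>.018)&(Z<.07)
    Q=P[m];print(n,len(Q),np.percentile(Q,[1,99],axis=0).round(4).tolist())
    xs=[];zs=[]
    for x in np.arange(.53,.595,.006):
        k=abs(Q[:,0]-x)<.003
        if k.sum()>6: xs.append(x);zs.append(np.percentile(Q[k][:,2],90)); 
    if len(xs)>2:
        f=np.polyfit(xs,zs,1);print('tilt',np.degrees(np.arctan(f[0])),'top z at .56',np.polyval(f,.56),'y fit',np.polyfit(Q[:,0]-.5,Q[:,1],1))
        # cylinder fit
        from scipy.optimize import least_squares
        def res(a):
            c=np.array([.555,a[0],a[1]]);u=np.array([np.cos(a[2]),-np.sin(a[3])*np.cos(a[2]),np.sin(a[2])]);u/=np.linalg.norm(u)
            d=Q-c;return np.linalg.norm(d-np.outer(d@u,u),axis=1)-.01325
        r=least_squares(res,[-.19,.03,.4,.034],loss='soft_l1',f_scale=.001)
        print('cyl y,z at x.555; tilt,yaw',r.x[:2].round(4),np.degrees(r.x[2:]).round(2),'rms',np.sqrt(np.mean(res(r.x)**2)).round(4))
        u=np.array([np.cos(r.x[2]),-np.sin(r.x[3])*np.cos(r.x[2]),np.sin(r.x[2])]);u/=np.linalg.norm(u)
        c=np.array([.555,r.x[0],r.x[1]]);print('ends along',np.percentile((Q-c)@u,[.5,2,98,99.5]).round(4))
E
python3 cell.py
```

```text
10.15 [ 0.4273 -0.1851  0.2486] [1.61526543e-02 9.99869500e-01 1.22721376e-04 2.42920661e-04] 0.05106231678077777
wrist 925 [[0.5296, -0.199, 0.0258], [0.5846, -0.1832, 0.0511]]
tilt 23.104265607838258 top z at .56 0.04177091513175146 y fit [-0.06638626 -0.18735355]
cyl y,z at x.555; tilt,yaw [-0.1877  0.0244] [23.62  1.95] rms 0.0007
ends along [-0.0221 -0.0213  0.0371  0.038 ]
side 534 [[0.5295, -0.2014, 0.0191], [0.5992, -0.1774, 0.05]]
tilt 18.962570780788667 top z at .56 0.0394026960503491 y fit [-0.07479835 -0.18791705]
cyl y,z at x.555; tilt,yaw [-0.1866  0.023 ] [23.43  2.11] rms 0.0018
ends along [-0.0234 -0.0221  0.0391  0.0481]
scene 550 [[0.5304, -0.198, 0.02], [0.5979, -0.1773, 0.0537]]
tilt 19.71136980410589 top z at .56 0.042954595096024284 y fit [-0.05269166 -0.18644286]
cyl y,z at x.555; tilt,yaw [-0.184   0.0262] [22.78  1.93] rms 0.0015
ends along [-0.0228 -0.0217  0.0391  0.0433]
```

```bash
cat > tip.py <<'E'
from h import *
st=state();R=Ro.from_quat(st['eef_rot']).as_matrix();p=snapshot('wrist');P=cloud(p)
T=(P-np.array(st['tcp_pos']))@R
m=(p['range_z']>0)&(abs(T[...,0])<.03)&(abs(T[...,1])<.07)&(T[...,2]>.03)&(T[...,2]<.1)
Q=T[m];print(arm.nose_length,st['gripper_width'],len(Q))
for s in(-1,1):
    q=Q[Q[:,1]*s>0]
    if len(q): print(s,np.percentile(q,[1,50,99],axis=0).round(4).tolist(),np.sort(q[:,2])[-5:].round(4))
E
python3 tip.py
```

```text
0.0726 0.051640548308916956 5083
-1 [[-0.0096, -0.0388, 0.0306], [0.0078, -0.027, 0.0445], [0.0123, -0.0254, 0.0677]] [0.0694 0.0694 0.0695 0.0698 0.0699]
1 [[-0.0097, 0.0254, 0.0307], [0.0078, 0.027, 0.0445], [0.0124, 0.0389, 0.0679]] [0.0693 0.0696 0.0697 0.0699 0.0701]
```

>>> jog_arm(
  commands=[
    {"hand": 0.55, "dx": -0.3, "dy": 0, "dz": -0.1, "ax": 0, "ay": 0, "az": 0.01},
    {"hand": 0.55, "dx": -0.3, "dy": 0, "dz": 0, "ax": 0, "ay": 0, "az": 0},
    {"hand": 0.55, "dx": 0, "dy": 0, "dz": 0, "ax": 0, "ay": -0.33, "az": 0},
    {"hand": 0.55, "dx": 0, "dy": 0, "dz": 0, "ax": 0, "ay": 0, "az": 0},
  ],
)

```text
t: 10.85
tcp_pos: [0.5164, -0.1884, 0.2616]
eef_rot: [0.019, 0.996, -0.001, 0.084]
wrist_force: [-0.7, -0.4, -0.4]
gripper_width: 0.0382
grip_force: 0.0
```

```bash
python3 tip.py; python3 -c "
from h import *
s=state();print(s['tcp_pos'],Ro.from_quat(s['eef_rot']).as_matrix().round(3),s['joint_positions'])"
```

```text
0.0726 0.03818970677823361 4755
-1 [[-0.0097, -0.0325, 0.0305], [0.0079, -0.021, 0.0453], [0.0127, -0.019, 0.0691]] [0.071  0.0711 0.0711 0.0712 0.0713]
1 [[-0.0097, 0.0191, 0.0305], [0.0079, 0.021, 0.0452], [0.0128, 0.0326, 0.0692]] [0.0711 0.0712 0.0712 0.0712 0.0726]
[ 0.51690247 -0.18824337  0.26247539] [[-0.985  0.038  0.167]
 [ 0.037  0.999 -0.005]
 [-0.167  0.001 -0.986]] [ 0.17851113  0.372295    0.21195702  1.88309853 -0.19570338  0.74444068
  2.03741258]
```

>>> jog_arm(
  commands=[
    {"hand": 0.55, "dx": -0.077, "dy": 0.006, "dz": 0.3, "ax": 0, "ay": 0, "az": 0},
    {"hand": 0.55, "dx": -0.077, "dy": 0.006, "dz": 0.3, "ax": 0, "ay": 0, "az": 0},
    {"hand": 0.55, "dx": 0, "dy": 0, "dz": 0.2, "ax": 0, "ay": 0, "az": 0},
    {"hand": 0.55, "dx": 0, "dy": 0, "dz": 0.1, "ax": 0, "ay": 0, "az": 0},
    {"hand": 0.55, "dx": 0, "dy": 0, "dz": 0, "ax": 0, "ay": 0, "az": 0},
  ],
)

```text
t: 11.52
tcp_pos: [0.564, -0.188, 0.1338]
eef_rot: [0.018, 0.996, -0.001, 0.085]
wrist_force: [0.7, 0.2, 0.0]
gripper_width: 0.0381
grip_force: 0.0
```

>>> jog_arm(
  commands=[
    {"hand": 0.55, "dx": 0.012, "dy": -0.002, "dz": 0.12, "ax": 0, "ay": 0, "az": 0},
    {"hand": 0.55, "dx": 0, "dy": 0, "dz": 0.09, "ax": 0, "ay": 0, "az": 0},
    {"hand": 0.55, "dx": 0, "dy": 0, "dz": 0, "ax": 0, "ay": 0, "az": 0},
  ],
)

```text
t: 11.9
tcp_pos: [0.5677, -0.1885, 0.103]
eef_rot: [0.018, 0.996, -0.001, 0.086]
wrist_force: [-0.4, -0.1, -0.4]
gripper_width: 0.0382
grip_force: 0.0
```

Close, check, lift a little.

>>> jog_arm(
  commands=[
    {"hand": 1, "dx": 0, "dy": 0, "dz": 0, "ax": 0, "ay": 0, "az": 0},
    {"hand": 1, "dx": 0, "dy": 0, "dz": 0, "ax": 0, "ay": 0, "az": 0},
    {"hand": 1, "dx": 0, "dy": 0, "dz": 0, "ax": 0, "ay": 0, "az": 0},
  ],
)

```text
t: 12.28
tcp_pos: [0.5679, -0.1887, 0.1038]
eef_rot: [0.018, 0.996, -0.002, 0.087]
wrist_force: [-1.9, 0.6, 5.7]
gripper_width: 0.0231
grip_force: 58.9
```

>>> jog_arm(
  commands=[
    {"hand": 1, "dx": 0, "dy": 0, "dz": -0.1, "ax": 0, "ay": 0, "az": 0},
    {"hand": 1, "dx": 0, "dy": 0, "dz": -0.15, "ax": 0, "ay": 0, "az": 0},
    {"hand": 1, "dx": 0, "dy": 0, "dz": -0.25, "ax": 0, "ay": 0, "az": 0},
    {"hand": 1, "dx": 0, "dy": 0, "dz": -0.25, "ax": 0, "ay": 0, "az": 0},
    {"hand": 1, "dx": 0, "dy": 0, "dz": -0.25, "ax": 0, "ay": 0, "az": 0},
  ],
)

```text
t: 12.9
tcp_pos: [0.5413, -0.1876, 0.2528]
eef_rot: [0.019, 0.996, -0.002, 0.086]
wrist_force: [0.8, 1.1, -0.1]
gripper_width: 0.0228
grip_force: 58.9
```

```bash
cat > held.py <<'E'
from h import *
from scipy.optimize import least_squares
st=state();R=Ro.from_quat(st['eef_rot']).as_matrix();tc=np.array(st['tcp_pos']);print(st['t'],tc.round(4),R.round(3).tolist())
ims=[]
for n in('scene','side'):
    p=snapshot(n);P=cloud(p);T=(P-tc)@R
    I=p['img'].astype(int)
    m=(p['range_z']>0)&(I.min(-1)>120)&(I.max(-1)-I.min(-1)<40)&(abs(T[...,0])<.07)&(abs(T[...,1])<.02)&(T[...,2]>.045)&(T[...,2]<.11)
    Q=T[m];print(n,len(Q),np.percentile(Q,[2,98],axis=0).round(4).tolist())
    def res(a):
        u=np.array([-np.cos(a[2])*np.cos(a[3]),np.sin(a[3]),-np.sin(a[2])]);u/=np.linalg.norm(u)
        d=Q-np.array([0,a[0],a[1]]);return np.linalg.norm(d-np.outer(d@u,u),axis=1)-.01325
    if len(Q)>30:
        r=least_squares(res,[0,.068,.2,0],loss='soft_l1',f_scale=.001);a=r.x
        u=np.array([-np.cos(a[2])*np.cos(a[3]),np.sin(a[3]),-np.sin(a[2])]);s=(Q-[0,a[0],a[1]])@u
        print('tool frame y,z of axis at x0',a[:2].round(4),'tilt,yaw deg',np.degrees(a[2:]).round(1),'ends',np.percentile(s,[1,3,97,99]).round(4),'rms',np.sqrt(np.mean(res(a)**2)).round(4))
    u0,v0=px(p,tc+R@[0,0,.065]);u0,v0=int(u0),int(v0)
    ims.append(cv2.resize(p['img'][v0-70:v0+70,u0-70:u0+70],(400,400),interpolation=cv2.INTER_CUBIC))
import sys
if len(sys.argv)>1: cv2.imwrite('pics/'+sys.argv[1],np.hstack(ims)[:,:,::-1])
E
python3 held.py v6.png
```

```text
12.9 [ 0.5413 -0.1876  0.2528] [[-0.984, 0.037, 0.172], [0.037, 0.999, -0.007], [-0.172, -0.0, -0.985]]
scene 591 [[0.0039, -0.01, 0.0555], [0.05, 0.0124, 0.0782]]
tool frame y,z of axis at x0 [0.0035 0.0679] tilt,yaw deg [14.  -0.3] ends [-0.0494 -0.0486 -0.0027  0.0007] rms 0.0014
side 535 [[0.0052, -0.0181, 0.0531], [0.0487, 0.0078, 0.0808]]
tool frame y,z of axis at x0 [-0.0009  0.0666] tilt,yaw deg [14.3 -2.2] ends [-0.0485 -0.0476 -0.0031 -0.0009] rms 0.0024
```

View pics/v6.png

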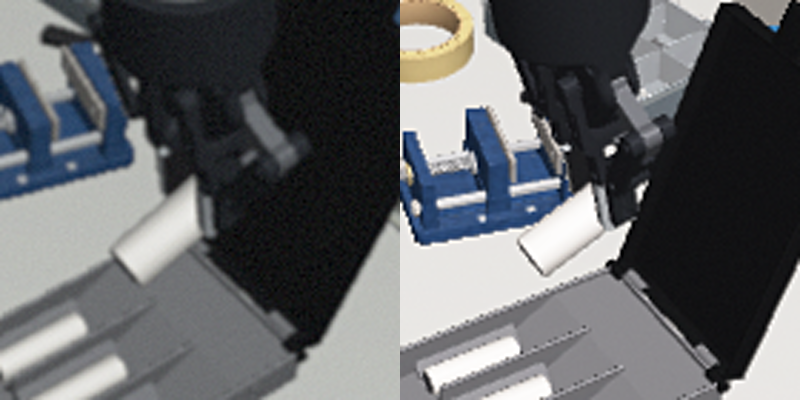

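>>> jog_arm(
  commands=[
    {"hand": 1, "dx": 0.135, "dy": 0.2, "dz": -0.08, "ax": 0, "ay": 0, "az": 0},
    {"hand": 1, "dx": 0.135, "dy": 0.339, "dz": -0.08, "ax": 0, "ay": 0, "az": 0},
    {"hand": 1, "dx": 0.135, "dy": 0.339, "dz": -0.08, "ax": 0, "ay": 0, "az": 0},
    {"hand": 1, "dx": 0.135, "dy": 0.339, "dz": -0.08, "ax": 0, "ay": 0, "az": 0},
    {"hand": 1, "dx": 0.135, "dy": 0.339, "dz": -0.08, "ax": 0, "ay": 0, "az": 0},
  ],
)

```text
t: 13.62
tcp_pos: [0.4394, 0.0511, 0.2928]
eef_rot: [0.018, 0.996, -0.002, 0.086]
wrist_force: [0.3, 0.8, -0.8]
gripper_width: 0.0229
grip_force: 59.0
```

>>> jog_arm(
  commands=[
    {"hand": 1, "dx": 0.135, "dy": 0.339, "dz": -0.08, "ax": 0, "ay": 0, "az": 0},
    {"hand": 1, "dx": 0, "dy": 0.1, "dz": 0, "ax": 0, "ay": 0, "az": 0},
    {"hand": 1, "dx": 0, "dy": 0, "dz": 0, "ax": 0, "ay": 0, "az": 0},
  ],
)

```text
t: 14.0
tcp_pos: [0.4206, 0.1174, 0.3009]
eef_rot: [0.017, 0.996, -0.001, 0.086]
wrist_force: [0.2, -0.1, -1.1]
gripper_width: 0.0233
grip_force: 59.1
```

```bash
python3 held.py; python3 - <<'E'
from h import *
p=snapshot('wrist');save(p,'w7.png');P=cloud(p);np.save('P7.npy',P)
B=(.42,.61,.13,.24)
for lo,hi in((.008,.04),(.0225,.045)): print(lo);comps(P,lo,hi,B,30)
for k in('charger','slide','plus_contact'):
    for d in finder.search_frame(p,k)[:1]:
        e=d['extent'];print(k,np.round(e),round(d['confidence'],2))
u,v=px(p,(.518,.181,.02));u,v=int(u),int(v);print(u,v)
cv2.imwrite('pics/v7.png',cv2.resize(p['img'][max(0,v-110):v+110,max(0,u-110):u+110],(600,600))[:,:,::-1])
E
```

```text
14.0 [0.4206 0.1174 0.3009] [[-0.985, 0.034, 0.172], [0.033, 0.999, -0.006], [-0.172, 0.0, -0.985]]
scene 431 [[0.0096, -0.0133, 0.0561], [0.0498, 0.0087, 0.0781]]
tool frame y,z of axis at x0 [0.0027 0.0673] tilt,yaw deg [14.1 -1.4] ends [-0.0494 -0.0485 -0.0077 -0.0064] rms 0.0018
side 406 [[-0.0093, -0.0192, 0.0486], [0.0506, 0.007, 0.0856]]
tool frame y,z of axis at x0 [-0.0039  0.0684] tilt,yaw deg [17.6 -6. ] ends [-0.0503 -0.0493  0.0118  0.0155] rms 0.0033
0.008
6725 [518.5 180.6] [ 60.2 149.8] 87.3 z [12.4 16.3 29.2]
0.0225
1389 [479.6 182.6] [59.7 71.6] 87.2 z [23.2 26.3 31.8]
1099 [573.2 178. ] [60.1 40. ] 87.6 z [24.6 28.3 29.5]
charger [344. 175.  69. 130.] 0.82
slide [362. 223.  31.  29.] 0.94
plus_contact [345. 175.  68. 129.] 0.71
376 246
```

View pics/v7.png

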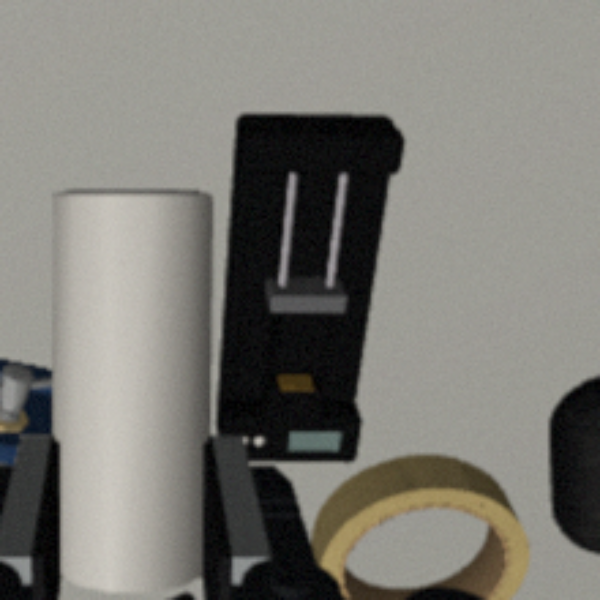

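```bash
cat > plan.py <<'E'
from h import *
import sys
C0=np.array([.5185,.1806,0.]);YAW=np.radians(-2.6);HT=np.radians(14.1)  # charger; cell tilt in hand
AX,FL=.0677,.050
Rz=Ro.from_euler('z',YAW).as_matrix()
def pose(fx,fz,tilt,y=0.):
    """tool pose with flat-end centre at charger (fx,fz) and cell tilt (deg)"""
    t=np.radians(tilt);tau=t-HT
    u=np.array([np.cos(t),0,np.sin(t)]);f=np.array([np.sin(tau),0,-np.cos(tau)]);e=np.array([np.cos(tau),0,np.sin(tau)])
    p=np.array([fx,y,fz])+FL*u-AX*f
    return C0+Rz@p, Rz@np.stack([-e,[0,1,0],f],1)
def rows(wps):
    st=state();p=np.array(st['tcp_pos']);R=Ro.from_quat(st['eef_rot']).as_matrix()
    for w in wps:
        q,S=pose(*w);d=R.T@(q-p)/.15;a=np.degrees(Ro.from_matrix(R.T@S).as_rotvec())/30
        print(w,'d',d.round(3),'a',a.round(3),'mm',(np.linalg.norm(d)*150).round(0));p,R=q,S
E
python3 -c "
from plan import *
rows([(.008,.12,25),(.008,.034,25)])"
```

```text
(0.008, 0.12, 25) d [-0.782  0.46   0.766] a [ 0.001 -0.034  0.012] mm 178.0
(0.008, 0.034, 25) d [0.108 0.    0.563] a [0. 0. 0.] mm 86.0
```

>>> jog_arm(
  commands=[
    {"hand": 1, "dx": -0.2, "dy": 0.115, "dz": 0.19, "ax": 0, "ay": -0.034, "az": 0.012},
    {"hand": 1, "dx": -0.194, "dy": 0.115, "dz": 0.192, "ax": 0, "ay": 0, "az": 0},
    {"hand": 1, "dx": -0.194, "dy": 0.115, "dz": 0.192, "ax": 0, "ay": 0, "az": 0},
    {"hand": 1, "dx": -0.194, "dy": 0.115, "dz": 0.192, "ax": 0, "ay": 0, "az": 0},
    {"hand": 1, "dx": 0, "dy": 0, "dz": 0, "ax": 0, "ay": 0, "az": 0},
  ],
)

```text
t: 14.92
tcp_pos: [0.5616, 0.1796, 0.2071]
eef_rot: [0.022, 0.995, -0.002, 0.094]
wrist_force: [-0.4, -0.4, 0.1]
gripper_width: 0.0229
grip_force: 59.1
```

```bash
python3 held.py; python3 -c "
from plan import *
rows([(.008,.06,25),(.008,.034,25)])"
```

```text
14.925 [0.5616 0.1796 0.2071] [[-0.981, 0.044, 0.187], [0.043, 0.999, -0.009], [-0.187, -0.0, -0.982]]
scene 303 [[-0.0018, -0.0137, 0.0555], [0.0503, 0.0083, 0.0782]]
tool frame y,z of axis at x0 [0.0017 0.0668] tilt,yaw deg [14.6 -3.6] ends [-0.0496 -0.0485 -0.0052  0.0119] rms 0.002
side 281 [[-0.008, -0.0183, 0.0506], [0.0521, 0.0066, 0.0817]]
tool frame y,z of axis at x0 [-0.0025  0.0687] tilt,yaw deg [14.3 -4.7] ends [-0.0513 -0.0503  0.0057  0.0118] rms 0.0031
(0.008, 0.06, 25) d [0.084 0.001 0.401] a [ 0.    -0.003  0.002] mm 61.0
(0.008, 0.034, 25) d [0.033 0.    0.17 ] a [0. 0. 0.] mm 26.0
```

>>> jog_arm(
  commands=[
    {"hand": 1, "dx": 0.042, "dy": 0, "dz": 0.2, "ax": 0, "ay": 0, "az": 0},
    {"hand": 1, "dx": 0.042, "dy": 0, "dz": 0.2, "ax": 0, "ay": 0, "az": 0},
    {"hand": 1, "dx": 0.033, "dy": 0, "dz": 0.17, "ax": 0, "ay": 0, "az": 0},
    {"hand": 1, "dx": 0, "dy": 0, "dz": 0, "ax": 0, "ay": 0, "az": 0},
  ],
)

```text
t: 15.52
tcp_pos: [0.5579, 0.1788, 0.1218]
eef_rot: [0.022, 0.995, -0.002, 0.094]
wrist_force: [-0.4, -0.6, -0.7]
gripper_width: 0.0233
grip_force: 59.1
```

```bash
python3 - <<'E'
from plan import *
rows([(-.006,.034,25),(-.02,.034,25),(-.033,.034,25),(-.033,.032,17),(-.033,.030,9),(-.033,.0282,1),(-.033,.0278,0)])
st=state();print(st['wrist_force'])
ims=[]
for n in('scene','side'):
    p=snapshot(n);u,v=px(p,(.52,.18,.03));u,v=int(u),int(v)
    ims.append(cv2.resize(p['img'][v-55:v+45,u-50:u+50],(400,400),interpolation=cv2.INTER_CUBIC))
cv2.imwrite('pics/v8.png',np.hstack(ims)[:,:,::-1])
E
```

```text
(-0.006, 0.034, 25) d [ 0.085  0.    -0.015] a [ 0.    -0.005  0.003] mm 13.0
(-0.02, 0.034, 25) d [ 0.092  0.    -0.018] a [0. 0. 0.] mm 14.0
(-0.033, 0.034, 25) d [ 0.085 -0.    -0.016] a [0. 0. 0.] mm 13.0
(-0.033, 0.032, 17) d [-0.068  0.     0.063] a [ 0.     0.267 -0.   ] mm 14.0
(-0.033, 0.03, 9) d [-0.07   0.     0.063] a [-0.     0.267 -0.   ] mm 14.0
(-0.033, 0.0282, 1) d [-0.072  0.     0.062] a [-0.     0.267  0.   ] mm 14.0
(-0.033, 0.0278, 0) d [-0.01   0.     0.008] a [ 0.     0.033 -0.   ] mm 2.0
[-0.35232847 -0.57411576 -0.69061319]
```

View pics/v8.png

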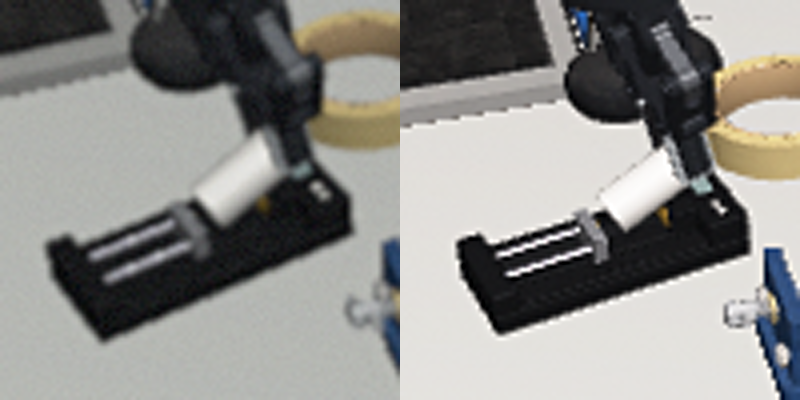

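>>> jog_arm(
  commands=[
    {"hand": 1, "dx": 0.085, "dy": 0, "dz": -0.015, "ax": 0, "ay": 0, "az": 0},
    {"hand": 1, "dx": 0.092, "dy": 0, "dz": -0.018, "ax": 0, "ay": 0, "az": 0},
    {"hand": 1, "dx": 0.085, "dy": 0, "dz": -0.016, "ax": 0, "ay": 0, "az": 0},
    {"hand": 1, "dx": 0, "dy": 0, "dz": 0, "ax": 0, "ay": 0, "az": 0},
  ],
)

```text
t: 16.12
tcp_pos: [0.5191, 0.1818, 0.1231]
eef_rot: [0.021, 0.995, -0.001, 0.096]
wrist_force: [5.0, -2.2, 3.7]
gripper_width: 0.023
grip_force: 59.3
```

```bash
python3 held.py; python3 - <<'E'
from plan import *
p=snapshot('side');q=snapshot('scene')
for s in(p,q):
    P=(cloud(s)-C0)@Rz;I=s['img'].astype(int)
    X,Y,Z=P[...,0],P[...,1],P[...,2]
    m=(abs(Y)<.016)&(Z>.026)&(Z<.037)&(X<.02)&(X>-.056)
    print('slide-ish x',np.percentile(P[m][:,0],[2,10,50]).round(4),m.sum())
rows([(-.033,.032,17),(-.033,.030,9),(-.033,.0282,1),(-.033,.0278,0)])
E
```

```text
16.125 [0.5191 0.1818 0.1231] [[-0.981, 0.042, 0.191], [0.042, 0.999, -0.006], [-0.191, 0.002, -0.982]]
scene 321 [[-0.0445, -0.0149, 0.0543], [0.0652, 0.0124, 0.1015]]
tool frame y,z of axis at x0 [0.0024 0.0699] tilt,yaw deg [ 7.9 -2.2] ends [-0.0687 -0.065   0.039   0.0506] rms 0.0063
side 329 [[-0.0451, -0.019, 0.0519], [0.0644, 0.0126, 0.1066]]
tool frame y,z of axis at x0 [-0.0018  0.0786] tilt,yaw deg [-1.5 -5. ] ends [-0.0666 -0.0611  0.0445  0.0464] rms 0.0068
slide-ish x [-0.0388 -0.038  -0.0327] 66
slide-ish x [-0.0535 -0.046  -0.0369] 82
(-0.033, 0.032, 17) d [-0.052 -0.008  0.067] a [0.004 0.271 0.004] mm 13.0
(-0.033, 0.03, 9) d [-0.07   0.     0.063] a [-0.     0.267 -0.   ] mm 14.0
(-0.033, 0.0282, 1) d [-0.072  0.     0.062] a [-0.     0.267  0.   ] mm 14.0
(-0.033, 0.0278, 0) d [-0.01   0.     0.008] a [ 0.     0.033 -0.   ] mm 2.0
```

>>> jog_arm(
  commands=[
    {"hand": 1, "dx": -0.06, "dy": -0.008, "dz": 0.065, "ax": 0, "ay": 0.27, "az": 0.004},
    {"hand": 1, "dx": -0.07, "dy": 0, "dz": 0.063, "ax": 0, "ay": 0.267, "az": 0},
    {"hand": 1, "dx": 0, "dy": 0, "dz": 0, "ax": 0, "ay": 0, "az": 0},
  ],
)

```text
t: 16.7
tcp_pos: [0.5434, 0.1784, 0.1042]
eef_rot: [0.024, 0.999, 0.002, -0.046]
wrist_force: [4.5, -1.0, 3.4]
gripper_width: 0.023
grip_force: 59.3
```

```bash
python3 - <<'E'
from plan import *
rows([(-.033,.030,9),(-.033,.0282,1)])
print(state()['wrist_force'],state()['t'])
ims=[]
for n in('scene','side'):
    p=snapshot(n);u,v=px(p,(.52,.18,.03));u,v=int(u),int(v)
    ims.append(cv2.resize(p['img'][v-55:v+45,u-50:u+50],(400,400),interpolation=cv2.INTER_CUBIC))
cv2.imwrite('pics/v9.png',np.hstack(ims)[:,:,::-1])
E
```

```text
(-0.033, 0.03, 9) d [ 0.018  0.007 -0.005] a [ 0.004 -0.005 -0.004] mm 3.0
(-0.033, 0.0282, 1) d [-0.072  0.     0.062] a [-0.     0.267  0.   ] mm 14.0
[ 4.495609   -1.04137038  3.36627554] 16.7
```

View pics/v9.png

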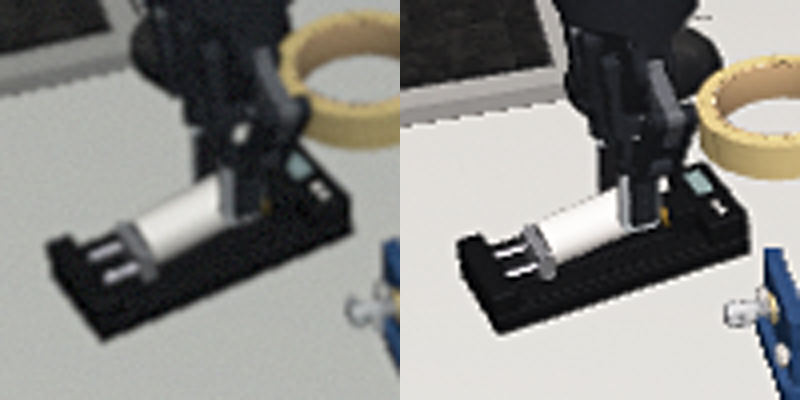

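>>> jog_arm(
  commands=[
    {"hand": 1, "dx": 0.018, "dy": 0.007, "dz": -0.003, "ax": 0, "ay": 0, "az": 0},
    {"hand": 1, "dx": -0.072, "dy": 0, "dz": 0.062, "ax": 0, "ay": 0.262, "az": 0},
    {"hand": 1, "dx": -0.01, "dy": 0, "dz": 0.008, "ax": 0, "ay": 0.033, "az": 0},
    {"hand": 1, "dx": 0, "dy": 0, "dz": 0, "ax": 0, "ay": 0, "az": 0},
  ],
)

```text
t: 17.3
tcp_pos: [0.5497, 0.1797, 0.0944]
eef_rot: [0.022, 0.992, 0.003, -0.122]
wrist_force: [5.4, -1.8, 3.7]
gripper_width: 0.0229
grip_force: 59.7
```

```bash
python3 - <<'E'
from plan import *
rows([(-.033,.0278,0),(-.031,.0274,0)])
print(state()['wrist_force'],state()['t'])
for n in('side','scene'):
    s=snapshot(n);P=(cloud(s)-C0)@Rz;I=s['img'].astype(int);X,Y,Z=P[...,0],P[...,1],P[...,2]
    m=(I.min(-1)>150)&(abs(Y)<.016)&(Z>.028)&(Z<.055)&(X<.03)&(X>-.04);Q=P[m]
    xs=np.arange(-.025,.02,.008);o=[(x.round(3),np.percentile(Q[abs(Q[:,0]-x)<.004][:,2],90).round(4)) for x in xs if (abs(Q[:,0]-x)<.004).sum()>5];print(n,o,np.percentile(Q[:,0],[1,99]))
E
```

```text
(-0.033, 0.0278, 0) d [-0.016 -0.004  0.002] a [0.002 0.003 0.   ] mm 3.0
(-0.031, 0.0274, 0) d [-0.014  0.    -0.001] a [0. 0. 0.] mm 2.0
[ 5.40736953 -1.75411487  3.66744388] 17.3
side [(np.float64(-0.025), np.float64(0.0394)), (np.float64(-0.017), np.float64(0.0385)), (np.float64(-0.009), np.float64(0.0385)), (np.float64(-0.001), np.float64(0.0385)), (np.float64(0.007), np.float64(0.0402))] [-0.03639957  0.00808428]
scene [(np.float64(-0.025), np.float64(0.0425)), (np.float64(-0.017), np.float64(0.0427)), (np.float64(-0.009), np.float64(0.043)), (np.float64(-0.001), np.float64(0.0433)), (np.float64(0.007), np.float64(0.0431))] [-0.03577703  0.01065225]
```

>>> jog_arm(
  commands=[
    {"hand": 1, "dx": -0.024, "dy": -0.003, "dz": -0.002, "ax": 0, "ay": 0, "az": 0},
    {"hand": 1, "dx": 0, "dy": 0, "dz": 0, "ax": 0, "ay": 0, "az": 0},
  ],
)

```text
t: 17.65
tcp_pos: [0.5519, 0.1797, 0.0942]
eef_rot: [0.022, 0.992, 0.003, -0.123]
wrist_force: [1.4, -1.8, 7.1]
gripper_width: 0.0232
grip_force: 59.8
```

>>> jog_arm(
  commands=[
    {"hand": 0.5, "dx": 0, "dy": 0, "dz": 0, "ax": 0, "ay": 0, "az": 0},
    {"hand": 0.5, "dx": 0, "dy": 0, "dz": 0, "ax": 0, "ay": 0, "az": 0},
    {"hand": 0.5, "dx": 0, "dy": 0, "dz": -0.1, "ax": 0, "ay": 0, "az": 0},
    {"hand": 0.5, "dx": 0, "dy": 0, "dz": -0.3, "ax": 0, "ay": 0, "az": 0},
    {"hand": 0.5, "dx": 0, "dy": 0, "dz": -0.4, "ax": 0, "ay": -0.1, "az": 0},
  ],
)

```text
t: 18.27
tcp_pos: [0.5819, 0.1776, 0.2108]
eef_rot: [0.023, 0.995, 0.002, -0.097]
wrist_force: [1.1, 0.2, -0.2]
gripper_width: 0.043
grip_force: 0.0
```

>>> jog_arm(
  commands=[
    {"hand": 0.5, "dx": 0.3, "dy": 0, "dz": -0.2, "ax": 0, "ay": -0.3, "az": 0},
    {"hand": 0.5, "dx": 0.4, "dy": 0, "dz": 0, "ax": 0, "ay": 0, "az": 0},
    {"hand": 0.5, "dx": 0.4, "dy": 0, "dz": 0, "ax": 0, "ay": 0, "az": 0},
    {"hand": 0.5, "dx": 0, "dy": 0, "dz": 0, "ax": 0, "ay": 0, "az": 0},
  ],
)

```text
t: 18.77
tcp_pos: [0.4193, 0.1851, 0.2536]
eef_rot: [0.021, 1.0, 0.001, -0.019]
wrist_force: [0.6, 0.6, -0.1]
gripper_width: 0.0426
grip_force: 0.0
```

```bash
python3 - <<'E'
from plan import *
from scipy.optimize import least_squares
print(state()['t'],state()['tcp_pos'])
ims=[]
for n in('wrist','side','scene'):
    s=snapshot(n);P=(cloud(s)-C0)@Rz;I=s['img'].astype(int);X,Y,Z=P[...,0],P[...,1],P[...,2]
    m=(I.min(-1)>140)&(abs(Y)<.016)&(Z>.025)&(Z<.055)&(X<.045)&(X>-.04);Q=P[m]
    def res(a):
        u=np.array([1,a[2],a[3]]);u/=np.linalg.norm(u);d=Q-[0,a[0],a[1]];return np.linalg.norm(d-np.outer(d@u,u),axis=1)-.01325
    a=least_squares(res,[0,.027,0,0],loss='soft_l1',f_scale=.001).x
    print(n,len(Q),'x',np.percentile(Q[:,0],[1,99]).round(4),'y,z',a[:2].round(4),'yaw,tilt',a[2:].round(3))
    k=(abs(Y)<.014)&(Z>.026)&(Z<.036)&(X>-.056)&(X<-.026)&(I.max(-1)<140)&(I.min(-1)>50);print(' slide x',np.percentile(P[k][:,0],[5,95]).round(4) if k.sum() else None)
    if n!='side':
        u,v=px(s,(.52,.18,.03));u,v=int(u),int(v);r=90 if n=='wrist' else 50
        ims.append(cv2.resize(s['img'][max(0,v-r):v+r,u-r:u+r],(400,400),interpolation=cv2.INTER_CUBIC))
cv2.imwrite('pics/v10.png',np.hstack(ims)[:,:,::-1])
P=cloud(s);X,Y,Z=P[...,0],P[...,1],P[...,2];q=P[(X>.62)&(X<.76)&(Y>-.2)&(Y<-.1)&(Z>.06)&(Z<.24)];print('lid',len(q),np.degrees(np.arctan(np.polyfit(q[:,2],q[:,0],1)[0])))
E
```

```text
18.775 [0.41927068 0.18505225 0.25358281]
wrist 891 x [-0.0272  0.0325] y,z [0.0006 0.0263] yaw,tilt [-0.001 -0.005]
 slide x [-0.0357 -0.028 ]
side 289 x [-0.0342  0.0335] y,z [0.0014 0.0253] yaw,tilt [ 0.003 -0.002]
 slide x [-0.0367 -0.0283]
scene 343 x [-0.0275  0.0334] y,z [0.0047 0.0294] yaw,tilt [-0.02  -0.014]
 slide x [-0.0366 -0.0282]
lid 4839 17.87760086156871
```

View pics/v10.png

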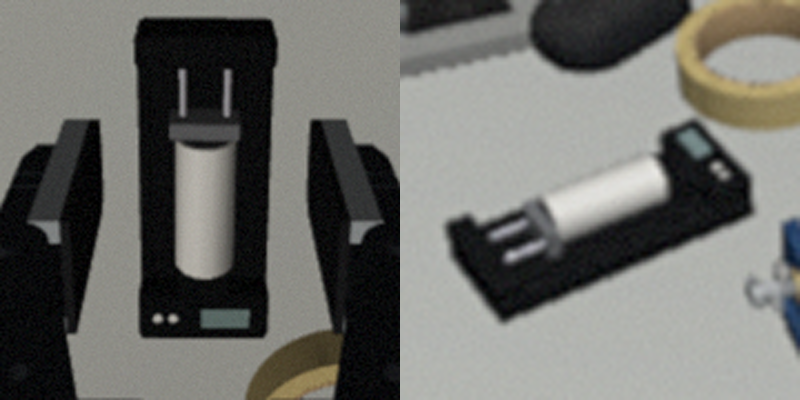

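The picture shows the cell lying flat and straight in the bay. The slide (205,130) is pressed back and the button end is at the head (205,270). The lid is still open, so I'm handing in.

```bash
python3 -c "
from rig import arm;print(arm.hand_in())"
```

```text
the job is handed in; nothing more can be done
None
```

The thick cell is loaded flat in the charger with the slide pressed back, the lid rests open on its stop, and I never moved the thin cells, spool or wrench; I handed the job in after about 19 s of the 62 s, but it returned no verdict.

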